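Oddments back in their tins, lids on

ROBOT

A 6-joint arm with a two-finger parallel gripper is mounted at the origin on a cart in front of the work surface, level with it; the furniture and walls round the work are solid. World frame = base frame: x ahead of the robot, y to its left, z up, the work surface at z = 0. Lengths are in m, angles in degrees, forces in N, time in s.
With the tool pointing down it reaches from about 0.325 to 1 m from the base axis. Payload 5.1 kg.
Tool frame: the origin (TCP) lies at the very end of the fingers, on their centre line; the grasp point (between the pads) lies 19 mm behind it; z points along the fingers, y is the line along which they close (so a half turn about z gives the same grasp; the last joint's range is limited). The gripper opens to 85 mm and grips with 20 to 120 N. Pads are 22 mm wide; open, the fingers measure 114 mm over their backs; the gripper's body (76 mm by 85 mm) begins 54 mm behind the grasp point. The pads swing forward as they close: fully open they stand 13 mm farther back than shut.
Start: joints at [-72.8, 7.093, 94.555, -0, 78.352, -4.733], TCP at [0.243, -0.603, 0.231] pointing down, gripper open.
Joint ranges: [-149.61, 149.61], [-58.7, 133.49], [1.44, 155.28], [-77.14, 257.14], [18.33, 153.61], [-166.67, 166.67]. Speed limits (degrees/s): [147.25, 147.25, 180, 180, 180, 180].

INTERFACE

Orientations are given as [roll, pitch, yaw] about the fixed x, y, z axes, in that order (R = Rz(yaw) Ry(pitch) Rx(roll)).
In Python, from plant import move_pose, movel, set_joints, gripper_open, grab, pause, inverse_kinematics, get_obs, read_camera, get_calibration, Unreachable, job_done gives the robot as it stands. The module is installed in compiled form; this text tells all that it offers. Calls block until the motion is done:
- move_pose(position, orientation): joint-space move of the TCP to a pose.
- movel(position, ori=None, v=0.15): straight line of the TCP; ori=None keeps the orientation; v is the mean speed in m/s.
- set_joints(angles): joint-space move.
- gripper_open() and grab(force=None): open the fingers fully, or close them until they stop; force is the grip in N (None keeps the last).
- pause(seconds).
- inverse_kinematics(position, orientation): joint angles nearest the present ones, or None.
- get_obs(): the state.
- read_camera(name): name is "scene" or "top"; returns the picture (384x512x3 uint8, red, green, blue); there is no depth.
- get_calibration(name): a dict with "K" (3x3 intrinsics, pixels), "R" (3x3) and "t" (3): a world point X has camera coordinates R X + t. Camera axes: x right, y down, z forward; pixel columns grow to the right and rows downward; lengths in m; the calibration is good to about 2 mm. A picture is of the moment at which its call begins. get_calibration takes no time and is no camera call.
A pose or a line that the arm cannot do raises Unreachable and nothing moves.
- job_done(): hands the job in; it is judged then, once.
The state is a dict: "clock": time; "joints": joint angles; "joint_velocities": joint speeds; "effort": joint torques, N m; "tool_pos": TCP position; "tcp_rot": TCP orientation; "ft_force": force on the tool from outside, world axes, zero at the start; "moment": the same for the moment, N m; "gripper_width": finger opening in m; "grasp_force": force on a finger pad.
Only numpy, scipy, OpenCV 4.12 (cv2) and the standard library are available. Lean on these libraries where they do the work, as an engineer would, in place of code of your own. Each camera call takes 0.05 s, during which the arm holds its last target. There are 200 camera calls.

TASK

Tidy up the three oddments tins: put the stray tea light back in the tin with the other tea lights and the stray green peg back in the tin with the other pegs, then close all three tins, each with the bamboo lid that fits it, sitting fully down and level. Leave the tins standing on the worktop, and leave the salt shaker and the spice jar standing where they are.

Things in the scene. Friction and masses are not known exactly. Their poses are not given: they have to be found in the camera images.
- round_tin: Round cream tin, diameter 110 mm (inside 105), holding two fixed tea lights (38 mm across, 15 high) centred at x = -22, y = -21 and +21 mm; free floor on its +x side: the stray one fits with its centre near x = +18, y = 0. Loose, open, 55 mm high, inner floor at 2.5 mm, 0.6 kg. Origin: centre of underside, z up.
- square_tin: Square slate-blue tin, 100 x 100 mm (inside 95), sides along x and y, with two matchboxes in it. It needs only its lid. Loose, open, 55 mm high, inner floor at 2.5 mm, 0.6 kg. Origin: centre of underside, z up.
- oblong_tin: Oblong brick-red tin, 140 mm along x by 92 along y (inside 135 x 87), with two fixed pegs lying along y at x = -55 and -35 mm; floor free from x = -26 to +67: the stray peg fits there lying along x, centred near x = +21, y = 0. Loose, open, 55 mm high, inner floor at 2.5 mm, 0.6 kg. Origin: centre of underside, z up.
- round_lid: Round bamboo lid of the round tin, 124 mm across, its lip underneath 89 mm. Grip: upright round knob in the middle, diameter 25 mm, from z 20 mm. 8 mm play all round in its tin. From the origin (centre of underside, z up): lip with rounded edge to z 10 mm, flange to 18, grip to 42. 0.12 kg; lies grip up. Seated: origin 45 mm above the tin's.
- square_lid: Square bamboo lid of the square tin, 114 x 114 mm, sides along x and y, lip underneath 79 x 79; fits in four ways round. Grip: bar in the middle, 50 mm along x, 14 thick. 8 mm play all round in its tin. From the origin (centre of underside, z up): lip with rounded edge to z 10 mm, flange to 18, grip to 42. 0.12 kg; lies grip up. Seated: origin 45 mm above the tin's.
- oblong_lid: Oblong bamboo lid of the oblong tin, 154 mm along x by 106 along y, lip underneath 119 x 71; fits either way round. Grip: bar in the middle, 70 mm along x, 14 thick. 8 mm play all round in its tin. From the origin (centre of underside, z up): lip with rounded edge to z 10 mm, flange to 18, grip to 42. 0.12 kg; lies grip up. Seated: origin 45 mm above the tin's.
- tea_light: The stray tea light: a small candle with red wax in a metal cup, 38 mm in diameter, 15 mm high, 15 g, standing on the worktop on the left. Origin: centre of its underside; z up.
- green_peg: The stray green plastic peg (bag clip), lying on the worktop on the left: 72 mm long along its y, 15 mm wide along its x, 12 mm high, 15 g. Origin: centre of its underside; z up.
- salt_shaker: Bystander: glass salt shaker with a grey top, 44 mm in diameter, 90 mm high, standing among the tins and lids. Origin: centre of its underside.
- spice_jar: Bystander: spice jar with a red cap, 45 mm in diameter, 106 mm high, standing among the tins and lids. Origin: centre of its underside.

How it is judged (in metres and radians):
At the end, for the whole second after the job is handed in: The tea light lies inside the round tin and the green peg inside the oblong tin; each of the three tins stands upright on the worktop with its own lid fully seated (flange down on the rim to within 3 mm, centred within 13 mm, level within 0.06 rad); everything is released and at rest (horizontal distance between round_lid and round_tin below 0.013 m and z of round_lid in the frame of round_tin between 0.04 and 0.048 m and angle between each of round_lid, square_lid, oblong_lid's own z axis and vertical below 0.06 rad and angle between each of round_tin, square_tin, oblong_tin's own z axis and vertical below 0.05 rad and height (world z) of round_tin between -0.005 and 0.005 m and linear speed of each of round_lid, round_tin, square_lid, square_tin, oblong_lid, oblong_tin, tea_light, green_peg below 0.02 m/s and horizontal distance between square_lid and square_tin below 0.013 m and z of square_lid in the frame of square_tin between 0.04 and 0.048 m and height (world z) of square_tin between -0.005 and 0.005 m and horizontal distance between oblong_lid and oblong_tin below 0.013 m and z of oblong_lid in the frame of oblong_tin between 0.04 and 0.048 m and height (world z) of oblong_tin between -0.005 and 0.005 m and horizontal distance between tea_light and round_tin below 0.05 m and z of tea_light in the frame of round_tin between 0 and 0.035 m and z of green_peg in the frame of oblong_tin between 0 and 0.035 m and x of green_peg in the frame of oblong_tin between -0.068 and 0.068 m and y of green_peg in the frame of oblong_tin between -0.044 and 0.044 m); the robot touches nothing.
It fails at once if the salt shaker is knocked over or pushed more than 40 mm from its place (angle between salt_shaker's own z axis and vertical above 0.5 rad or distance of salt_shaker from where it was at the start of the episode above 0.04 m).
It fails at once if the spice jar is knocked over or pushed more than 40 mm from its place (angle between spice_jar's own z axis and vertical above 0.5 rad or distance of spice_jar from where it was at the start of the episode above 0.04 m).
It also fails if it takes over 128 s, if anything falls off the work surface, if the arm or the gripper's body presses on something with over 40 N, if the wrist force passes 120 N, or if a joint passes its speed limit or range.

## Working session

There is one attempt and no reset: what is moved stays moved. The work goes in short steps, each a Python script; the robot and the scene stay as the last script left them, time stands still between calls to the robot, and variables do not carry over. Pictures are saved under pics/ and viewed, at most 14 in all, crops included, and the job is handed in when it is done.

```bash
mkdir -p pics
python3 - <<'E'
from plant import *
import cv2
for n in("scene","top"):
    im=read_camera(n); cv2.imwrite(f"pics/{n}0.png",cv2.resize(im[:,:,::-1],(800,600),interpolation=cv2.INTER_CUBIC)); cv2.imwrite(f"raw_{n}.png",im[:,:,::-1])
    c=get_calibration(n); print(n,c, -c["R"].T@c["t"])
print(get_obs())
E
```

```text
scene {'K': array([[356.47348528,   0.        , 254.23479218],
       [  0.        , 356.47348528, 191.43783889],
       [  0.        ,   0.        ,   1.        ]]), 'R': array([[-0.90003932, -0.43580551, -0.00166602],
       [-0.23067988,  0.47964381, -0.84659825],
       [ 0.36975128, -0.7615874 , -0.53222986]]), 't': array([0.48695683, 0.13504956, 0.85050912])} [0.15495669 0.79517981 0.56781035]
top {'K': array([[478.72906501,   0.        , 258.27617786],
       [  0.        , 478.72906501, 181.91751697],
       [  0.        ,   0.        ,   1.        ]]), 'R': array([[ 0.02618101, -0.99965121, -0.00346511],
       [-0.98057057, -0.02500686, -0.19456621],
       [ 0.1944117 ,  0.00849172, -0.98088327]]), 't': array([0.02520954, 0.51320167, 1.3089113 ])} [0.24810278 0.02691939 1.38382825]
{'clock': 0.1, 'joints': array([-7.28019132e+01,  7.13049444e+00,  9.46259013e+01, -4.14122952e-04,
        7.83546458e+01, -4.73153515e+00]), 'joint_velocities': array([ 0.02199394, -0.11505449, -0.11773375, -0.02376694,  0.0840689 ,
       -0.03314581]), 'effort': array([ 4.80418003e-04, -4.24932003e+01, -3.66652572e+01, -1.00716508e-05,
        3.96818592e-03,  5.31966450e-06]), 'tool_pos': array([ 0.24256973, -0.60243599,  0.23017134]), 'tcp_rot': array([-1.79889303e+02, -8.75543294e-03,  2.19296975e+01]), 'ft_force': array([ 0.52402737, -0.27972304, -0.53715186]), 'moment': array([0.03251274, 0.00461663, 0.01671348]), 'grasp_force': 0.0, 'gripper_width': 0.08527474579666769}
```

View pics/top0.png

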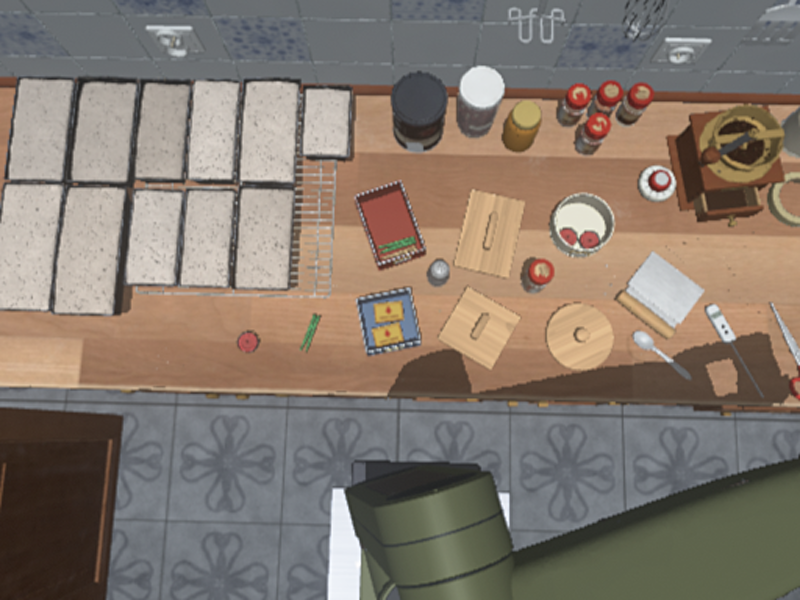

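View pics/scene0.png

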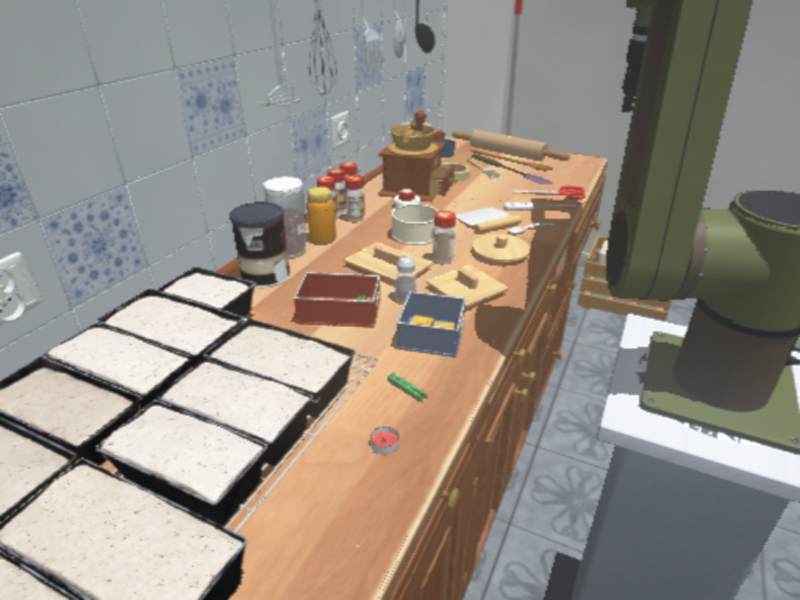

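The top view shows, in 800x600 pixels: oblong tin (390,223), square tin (389,320), round tin (582,225), oblong lid (490,232), square lid (480,327), round lid (579,336), tea light (248,341), peg (311,331), salt shaker (439,271) and spice jar (539,274). The scene view confirms that layout, with the tins open and the lids lying grip up.

Run:
```python
import cv2
im=cv2.imread("raw_top.png")
cv2.imwrite("pics/crop1.png",cv2.resize(im[110:242,218:398],(792,581),interpolation=cv2.INTER_NEAREST))
hsv=cv2.cvtColor(im,cv2.COLOR_BGR2HSV)
for n,(x,y) in dict(redtin=(245,138),redw=(235,140),bluein=(236,200),blue2=(262,196),lid1=(305,140),lid2=(300,205),lid3=(365,210),cream=(375,135),wood=(290,180),wood2=(340,190),wood3=(275,150),tl=(158,218),peg=(199,212)).items(): print(n,hsv[y,x],end=' ')
```

```text
redtin [  4 138 155] redw [  4 139 156] bluein [107  73 157] blue2 [107  72 146] lid1 [ 15  94 206] lid2 [ 16  92 221] lid3 [ 16  94 207] cream [ 26  19 229] wood [ 13  91 183] wood2 [ 13 100 184] wood3 [ 14  94 193] tl [  2 116 125] peg [ 61  84 137]
```

View pics/crop1.png

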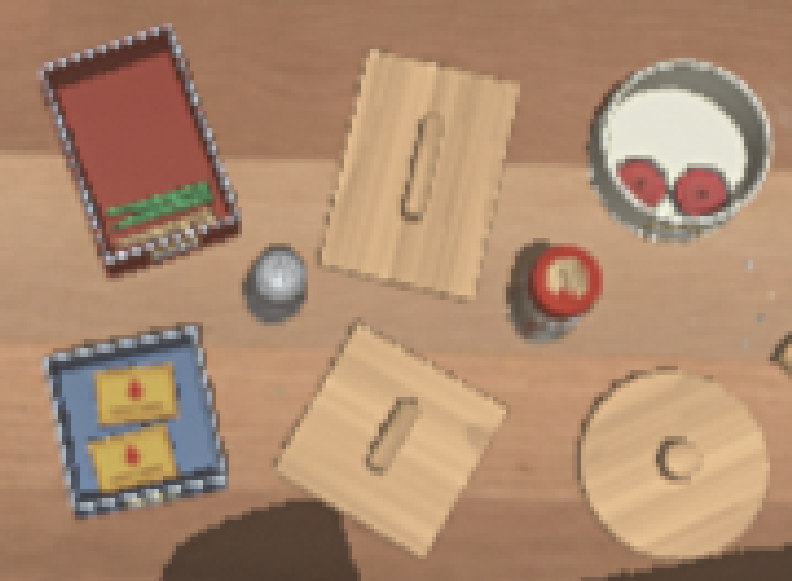

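The crop (scale 4.4, origin (218,110)) shows all rims and flanges clearly. I can read the corners, e.g. oblong rim (42,70),(172,27),(240,228) and square lid (360,322),(507,408),(425,556),(277,465). Next I'll fit rigid rectangles to these.

```bash
cat > see.py <<'E'
import numpy as np, cv2
from plant import get_calibration
C={n:get_calibration(n) for n in("top","scene")}
def ray(n,px,z):
    c=C[n]; px=np.atleast_2d(np.float64(px)); o=-c["R"].T@c["t"]
    d=(c["R"].T@np.linalg.solve(c["K"],np.c_[px,np.ones(len(px))].T)).T
    return (o+d*((z-o[2])/d[:,2:]))[:,:2]
def proj(n,P):
    c=C[n]; q=(c["R"]@np.atleast_2d(P).T+c["t"][:,None]); q=c["K"]@q; return (q[:2]/q[2]).T
def rect(P,L,W):  # corners in order, first edge along L
    M=np.array([[-L,-W],[L,-W],[L,W],[-L,W]])/2
    if np.cross(P[1]-P[0],P[2]-P[1])<0: M[:,1]*=-1
    c=P.mean(0); H=M.T@(P-c); th=np.arctan2(H[0,1]-H[1,0],H[0,0]+H[1,1])
    R=np.array([[np.cos(th),-np.sin(th)],[np.sin(th),np.cos(th)]])
    return c,np.degrees(th),np.linalg.norm(M@R.T+c-P,axis=1)*1000
E
python3 - <<'E' 2>/dev/null
from see import *
np.set_printoptions(precision=4,suppress=True)
f=lambda p:(np.float64(p)+.5)/4.4+[218,110]-.5
im=cv2.imread("raw_top.png"); sc=cv2.imread("raw_scene.png")
for n,p,z,L,W in [("oblong_tin",[(172,27),(240,226),(108,260),(42,70)],.055,.140,.092),
 ("square_tin",[(45,356),(200,326),(227,482),(73,507)],.055,.1,.1),
 ("oblong_lid",[(372,50),(320,263),(472,298),(519,84)],.018,.154,.106),
 ("square_lid",[(360,322),(507,408),(425,556),(277,465)],.018,.114,.114)]:
    print(n,*rect(ray("top",f(p),z),L,W))
print("bars",[ray("top",f(p),.042) for p in ([(433,112),(412,221)],[(409,399),(378,472)])])
print("round lid",ray("top",f((674,463)),.018),"knob",ray("top",f((681,459)),.042))
print("round tin",ray("top",f((682,149)),.055))
print("tealights in tin",ray("top",f([(641,184),(702,192)]),.0175))
print("salt",ray("top",f((281,272)),.09),"spice",ray("top",f((566,283)),.106))
hsv=cv2.cvtColor(im,cv2.COLOR_BGR2HSV)
m=cv2.inRange(hsv,(50,50,30),(75,255,255)); m[:,:185]=0; m[:,212:]=0; m[:195]=0; m[232:]=0
r=cv2.minAreaRect(cv2.findNonZero(m)); print("peg",m.sum()/255,r, ray("top",r[0],.008)); b=ray("top",cv2.boxPoints(r),.010);print(b)
m=cv2.inRange(hsv,(0,110,30),(6,255,255))|cv2.inRange(hsv,(172,100,30),(180,255,255)); m[:,:145]=0; m[:,172:]=0; m[:205]=0; m[232:]=0
p=cv2.findNonZero(m)[:,0]; print("tea",len(p),p.mean(0),p.min(0),p.max(0),ray("top",p.mean(0),.013))
cv2.imwrite("pics/crop2.png",cv2.resize(np.hstack([im[200:235,140:215],sc[230:300,230:280][:35].repeat(1,0)]),None,fx=6,fy=6,interpolation=cv2.INTER_NEAREST))
# scene: peg & tea light
h2=cv2.cvtColor(sc,cv2.COLOR_BGR2HSV)
m=cv2.inRange(h2,(45,80,30),(80,255,255)); m[:230]=0;m[262:]=0; m[:,:240]=0;m[:,285:]=0
p=cv2.findNonZero(m); r=cv2.minAreaRect(p); print("peg scene",len(p),r[0],ray("scene",r[0],.008))
m=cv2.inRange(h2,(0,110,30),(6,255,255))|cv2.inRange(h2,(172,100,30),(180,255,255)); m[:270]=0;m[295:]=0; m[:,:232]=0;m[:,260:]=0
p=cv2.findNonZero(m)[:,0]; print("tea scene",len(p),p.mean(0),ray("scene",p.mean(0),.013))
E
```

```text
oblong_tin [0.6263 0.0667] -160.42255726869953 [1.336  2.4504 3.8814 1.2509]
square_tin [0.4465 0.0639] -78.27368660573525 [0.8878 1.1611 1.2426 0.9623]
oblong_lid [ 0.6223 -0.1207] 167.74472295533297 [2.4347 1.4325 2.0189 2.169 ]
square_lid [ 0.4432 -0.1027] -119.35452814988386 [1.5154 2.6655 0.6657 3.0503]
bars [array([[ 0.6574, -0.126 ],
       [ 0.5828, -0.1124]]), array([[ 0.4647, -0.111 ],
       [ 0.417 , -0.0915]])]
round lid [[ 0.4308 -0.2863]] knob [[ 0.4303 -0.2853]]
round tin [[ 0.6324 -0.287 ]]
tealights in tin [[ 0.6183 -0.268 ]
 [ 0.6138 -0.3087]]
salt [[ 0.5357 -0.0253]] spice [[ 0.5297 -0.2014]]
peg 76.0 ((197.9138641357422, 213.0386199951172), (3.9604480266571045, 22.828201293945312), 20.85445785522461) [[0.4246 0.2111]]
[[0.395  0.2263]
 [0.4577 0.206 ]
 [0.4538 0.1951]
 [0.3912 0.2155]]
tea 111 [158.1802 218.5045] [153 213] [164 224] [[0.4052 0.3239]]
peg scene 136 (260.1348571777344, 247.0842742919922) [[0.4236 0.2105]]
tea scene 119 [245.7479 280.7227] [[0.4035 0.3247]]
```

```bash
cat > act.py <<'E'
from plant import *
import numpy as np
H=0.24
def hover(x,y,yaw,z=H): move_pose([x,y,z],[180,0,yaw])
def yaws(x,y,yaw):   # nearest equivalent half turn by wrist travel
    best=None; j=get_obs()["joints"]
    for k in (-360,-180,0,180,360):
        q=inverse_kinematics([x,y,H],[180,0,yaw+k])
        if q is not None and (best is None or np.abs(q-j).max()<best[0]): best=(np.abs(q-j).max(),yaw+k)
    return best[1]
def pick(x,y,yaw,z,force=30):
    yaw=yaws(x,y,yaw); hover(x,y,yaw); movel([x,y,z],v=.12); grab(force); pause(.2)
    movel([x,y,H],v=.15); o=get_obs(); print("picked",round(o["clock"],1),"w",round(o["gripper_width"],4),"F",round(o["grasp_force"],1),"yaw",yaw); return yaw
def place(x,y,yaw,z,v=.12):
    hover(x,y,yaw); movel([x,y,z+.02],v=v); movel([x,y,z],v=.04); pause(.2); o=get_obs(); print("before release",o["ft_force"].round(1),o["tool_pos"].round(4))
    gripper_open(); pause(.1); movel([x,y,H],v=.15); print("clock",get_obs()["clock"])
E
python3 - <<'E'
from act import *; from see import *
pick(.4045,.324,0,.002,25)
place(.650,-.2875,yaws(.65,-.2875,0),.062)
cv2.imwrite("raw_a.png",read_camera("top")[:,:,::-1])
pick(.424,.2108,-18,.003,25)
xy=np.array([.6263,.0667])+.021*np.array([1,0])@np.array([[np.cos(np.radians(-160.4)),np.sin(np.radians(-160.4))],[0,0]])
# fixed pegs lie at the near (-x world) end: free side is +x world
a=np.radians(19.6); xy=np.array([.6263,.0667])+.021*np.array([np.cos(a),np.sin(a)])
place(*xy,yaws(*xy,19.6),.062)
hover(.45,.3,0)
for n in("top","scene"): cv2.imwrite(f"raw_{n}2.png",read_camera(n)[:,:,::-1])
im=np.hstack([cv2.resize(cv2.imread("raw_a.png")[110:242,140:398],(400,260)),cv2.resize(cv2.imread("raw_top2.png")[110:242,140:398],(400,260))])
cv2.imwrite("pics/after1.png",cv2.resize(cv2.imread("raw_top2.png")[90:242,140:398],None,fx=3,fy=3,interpolation=cv2.INTER_NEAREST))
E
```

```text
picked 8.0 w 0.036 F 25.0 yaw -180
before release [-0.5  0.5  0.2] [ 0.6503 -0.2876  0.0624]
clock 14.6083
picked 21.3 w 0.014 F 27.0 yaw -198
before release [ 0.1 -0.  -0.5] [0.6464 0.0738 0.0624]
clock 26.7917
```

View pics/after1.png

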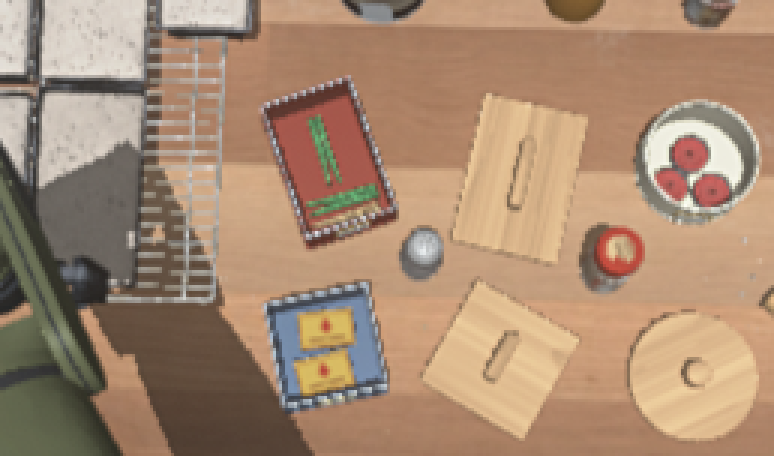

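Both strays lie flat in their tins (tea light near (690,153), peg near (323,150) in this crop). Before lidding I'll check the fitted poses by overlaying the outlines on the images.

Run:
```python
from see import *
def out(L,W,c,th,z):
    a=np.radians(th);R=np.array([[np.cos(a),-np.sin(a)],[np.sin(a),np.cos(a)]])
    if W is None: t=np.linspace(0,2*np.pi,60); P=L/2*np.c_[np.cos(t),np.sin(t)]
    else: P=np.array([[-L,-W],[L,-W],[L,W],[-L,W]])/2
    P=P@R.T+c; return np.c_[P,np.full(len(P),z)]
O=[out(.14,.092,(.6263,.0667),19.6,.055),out(.1,.1,(.4465,.0639),11.7,.055),out(.154,.106,(.6223,-.1207),-12.3,.018),
 out(.114,.114,(.4432,-.1027),-29.35,.018),out(.124,None,(.4308,-.2863),0,.018),out(.110,None,(.6324,-.287),0,.055)]
for n,(r0,r1,c0,c1),s in(("top",(110,242,218,398),4.4),("scene",(125,235,180,350),4.7)):
    im=cv2.resize(cv2.imread(f"raw_{n}2.png")[r0:r1,c0:c1],None,fx=s,fy=s,interpolation=cv2.INTER_NEAREST)
    for P in O: cv2.polylines(im,[np.int32(((proj(n,P)-[c0,r0]+.5)*s-.5).round())],True,(255,0,255),1)
    cv2.imwrite(f"pics/ov_{n}.png",im)
```

```text
(no output)
```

View pics/ov_top.png

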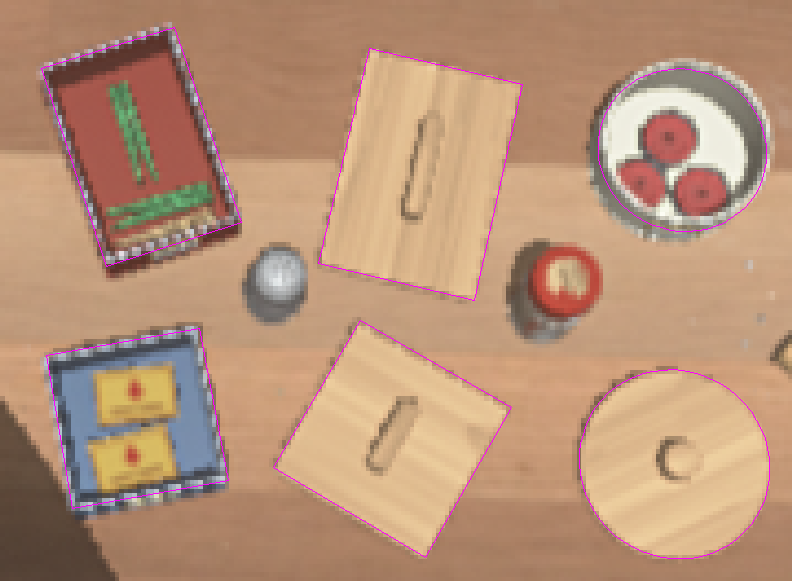

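View pics/ov_scene.png

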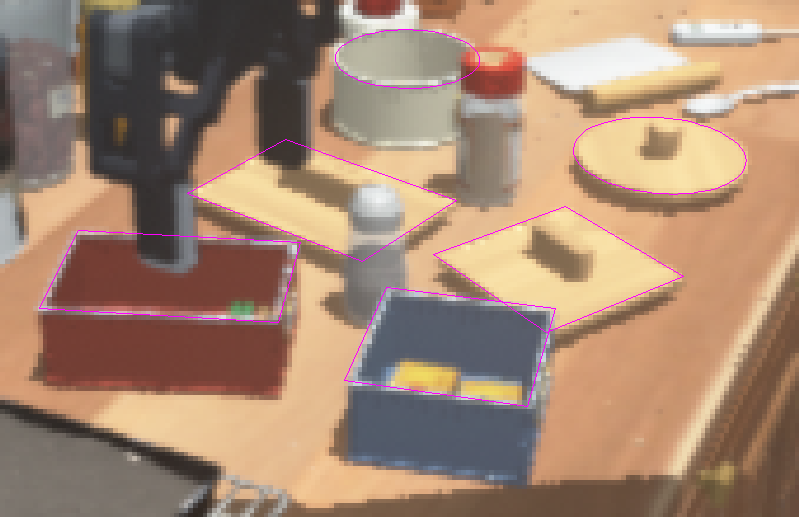

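The outlines agree in both views; only the round tin should shift about 3 mm in +x. Now the lids.

Run:
```python
from act import *; from see import *
dz=.0225
y=pick(.4308,-.286,0,dz,40); place(.635,-.2875,y,dz+.0465)
y=pick(.4428,-.1023,-29,dz,40)+40.7
place(.4465,.0639,y,dz+.0465)
y=pick(.6218,-.1203,-12.2,dz,40)+31.8
place(.6263,.0667,y,dz+.0465)
hover(.35,-.45,y)
for n,(r0,r1,c0,c1),s in(("top",(110,242,218,398),4.4),("scene",(125,235,180,350),4.7)):
    im=read_camera(n)[:,:,::-1]; cv2.imwrite(f"raw_{n}3.png",im)
    cv2.imwrite(f"pics/end_{n}.png",cv2.resize(im[r0:r1,c0:c1],None,fx=s,fy=s,interpolation=cv2.INTER_NEAREST))
print(get_obs()["clock"])
```

```text
picked 36.6 w 0.0235 F 39.2 yaw 0
before release [ 0.3 -0.4 -0.9] [ 0.6351 -0.2875  0.0691]
clock 41.75
picked 47.2 w 0.0128 F 41.1 yaw -389
before release [-0.2  0.  -1.3] [0.4466 0.0639 0.0692]
clock 52.25
picked 57.7 w 0.0131 F 41.3 yaw -372.2
before release [ 0.4 -0.8 -0.5] [0.6264 0.0667 0.0691]
clock 62.7833
64.9833
```

View pics/end_top.png

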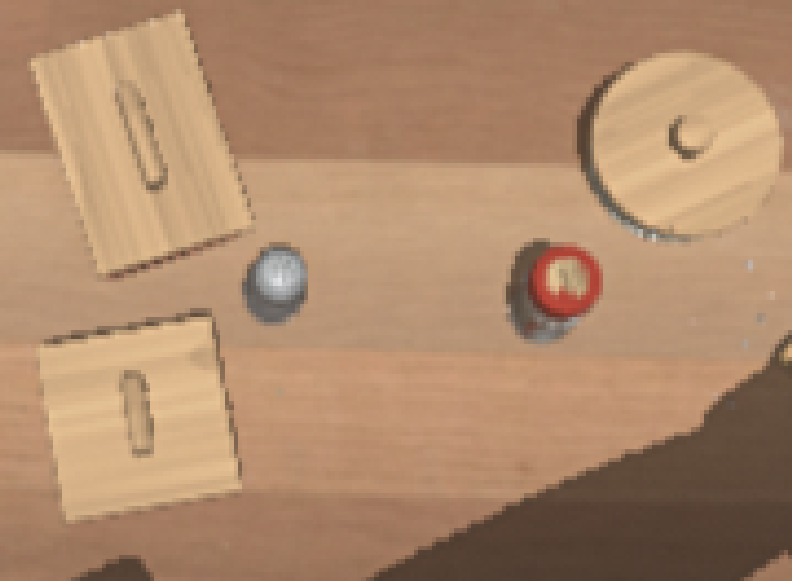

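View pics/end_scene.png

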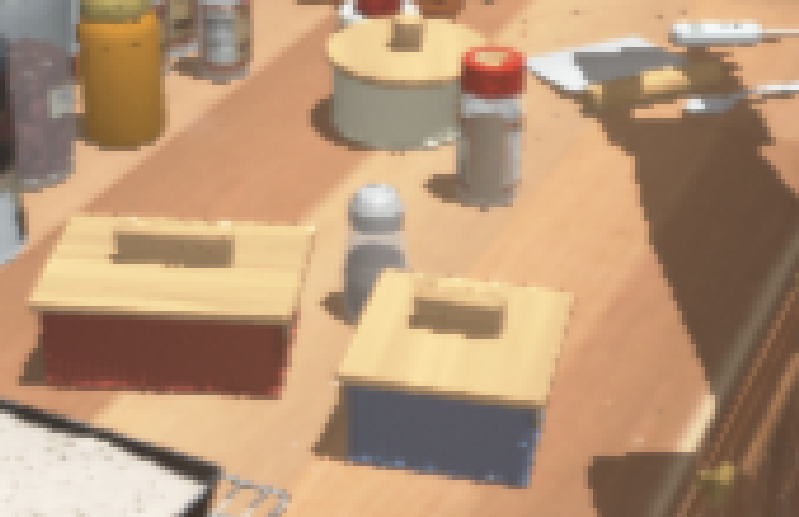

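All three lids look down and level, in the top crop at square (139,416), oblong (141,142) and round (687,146). A quick numeric check follows before handing in.

```bash
python3 - <<'E' 2>/dev/null
from see import *
f=lambda p:(np.float64(p)+.5)/4.4+[218,110]-.5
g=lambda p:(np.float64(p)+.5)/4.7+[180,125]-.5
for n,p,q,s in (("square",[(38,343),(210,312),(242,487),(66,521)],[(383,268),(573,293),(541,401),(340,377)],(.114,.114)),("oblong",[(183,11),(253,228),(103,275),(31,61)],[(68,216),(315,227),(288,317),(28,303)],(.154,.106))):
    for c,P in(("top",f(p)),("scene",g(q))): print(n,c,*rect(ray(c,P,.063),*s))
print("round",ray("top",f((687,146)),.063))
E
```

```text
square top [0.44670743 0.06199876] -78.29636704594972 [1.65003655 0.89392273 1.22782934 1.06778974]
square scene [0.44323572 0.063416  ] -167.66061116318613 [1.54659684 1.07075329 3.47741494 3.51877721]
oblong top [0.62559218 0.06519638] -160.51138641904154 [0.21147144 2.64035132 2.27007641 1.74144216]
oblong scene [0.62455224 0.06758219] -159.88814925209553 [1.45821885 0.91391212 2.23156606 2.08255346]
round [[ 0.63219898 -0.28842892]]
```

Both views agree with lids centred within about 4 mm and flat at flange height, so I'm handing in.

```bash
python3 -c "
from plant import *
print(job_done())"
```

```text
the job is handed in; nothing more can be done
None
```

The tea light and green peg are back in their tins, all three tins are closed with their own lids, centred to within about 4 mm by the camera check, the salt shaker and spice jar were left standing in place, and the job was handed in after about 65 s of robot time (no verdict came back).

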